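# Push the pulled-out stock bins back to the stop rail

## Task

Two of the three cream stock bins on the shop counter, the ones with the rubber wheels and the steel brackets, have been left pulled forward. Push each of them back along the counter with the fingers until its back is flush against the stop rail, square to it and roughly centred on the label plate that lies behind it. Only push, do not lift or tip the bins, and leave the third bin and everything else on the counter where it stands.

Things in the scene. Friction and masses are not known exactly. Their poses are not given: they have to be found in the camera images.
- rail: Fixed dark steel stop rail on the counter, 460 long (y), 20 thick (x), 40 high, with a 4 mm high foot strip behind it. Origin at the centre of its underside, on the counter; its front face, against which the bins stand, is the plane x = -10 in its own frame, and its x axis points away from the bins. A bin that is fully back has its origin at x = -70 in this frame.
- plate0: Fixed white label plate, 18 x 70 x 3, lying on top of the stop rail; behind the bin with the rubber wheels, marking the middle of its place. Origin at the centre of its underside; axes as the rail's.
- plate1: Fixed white label plate, 18 x 70 x 3, lying on top of the stop rail; behind the bin with the steel brackets, marking the middle of its place. Origin at the centre of its underside; axes as the rail's.
- bin_wheels: Loose cream plastic stock bin, open at the top: 120 deep (x), 100 wide (y); back wall (+x end) 75 high, front wall (-x end, towards the robot) flat, upright, 100 wide and 45 high, walls 4 thick; 0.3 to 0.65 kg with its goods. Origin at the centre of its underside, on the counter; x points from its front to its back, z up. Filled with black rubber wheels. Starts pulled 50 to 90 forward of its place and up to 0.18 rad askew.
- bin_brackets: Loose cream plastic stock bin, open at the top: 120 deep (x), 100 wide (y); back wall (+x end) 75 high, front wall (-x end, towards the robot) flat, upright, 100 wide and 45 high, walls 4 thick; 0.3 to 0.65 kg with its goods. Origin at the centre of its underside, on the counter; x points from its front to its back, z up. Filled with bright steel angle brackets. Starts pulled 50 to 90 forward of its place and up to 0.18 rad askew.
- bin_caps: Third cream stock bin, same size and origin, filled with round black caps; already stands in its place against the rail. The three places are 145 apart, in an order that varies. To be left alone.
- castor: Loose steel castor with a black wheel, standing wheel up on its 60 x 46 plate, 60 high, on the counter in front of the third bin. Origin at the centre of its underside. To be left alone.
- collar: Loose black stove-pipe collar, 100 across, 80 high, at the left of the counter. Origin at the centre of its underside. To be left alone.
- tin: Loose tin, 74 across, 100 high, at the right of the counter. Origin at the centre of its underside. To be left alone.
- tape: Loose black tape measure, 66 x 32 x 62 high, at the left. Origin at the centre of its underside. To be left alone.
- screwdriver: Loose screwdriver lying on the counter at the right, pointing away from the robot, about 200 long. To be left alone.
- padlock: Loose brass padlock lying flat, 85 x 50 x 20, at the right. Origin at the underside of its brass body. To be left alone.
Mind the look-alikes: they are no part of the job. What is shaped like the bin_wheels but blue is not meant.

How it is judged (in metres and radians):
At the end, for the whole second after the job is handed in: Both bins stand flat and at rest, backs within 4.5 mm of the rail's front face at their middle, square to it within 0.05 rad and centred within 25 mm of their own label plates; the third bin has moved less than 12 mm, every other thing less than 20 mm (x of bin_wheels in the frame of rail between -0.0745 and -0.066 m and angle between the x axis of each of bin_wheels, bin_brackets and the x axis of rail, either way round below 0.05 rad and y of bin_wheels in the frame of plate0 between -0.025 and 0.025 m and height (world z) of each of bin_wheels, bin_brackets below 0.004 m and angle between each of bin_wheels, bin_brackets's own z axis and vertical below 0.05 rad and linear speed of each of bin_wheels, bin_brackets below 0.01 m/s and x of bin_brackets in the frame of rail between -0.0745 and -0.066 m and y of bin_brackets in the frame of plate1 between -0.025 and 0.025 m and distance of bin_caps from where it was at the start of the episode below 0.012 m and distance of each of castor, collar, tin, tape, screwdriver, padlock from where it was at the start of the episode below 0.02 m); the robot touches nothing.
It fails at once if a stock bin was lifted or tipped instead of pushed (height (world z) of bin_wheels above 0.012 m or angle between bin_wheels's own z axis and vertical above 0.12 rad).
It fails at once if a stock bin was lifted or tipped instead of pushed (height (world z) of bin_brackets above 0.012 m or angle between bin_brackets's own z axis and vertical above 0.12 rad).
It fails at once if the third bin was moved (distance of bin_caps from where it was at the start of the episode above 0.012 m).
It fails at once if another thing on the counter was moved (distance of any of castor, collar, tin, tape, screwdriver, padlock from where it was at the start of the episode above 0.02 m).
It also fails if it takes over 48 s, if anything falls off the work surface, if the arm or the gripper's body presses on something with over 40 N, if the wrist force passes 120 N, or if a joint passes its speed limit or range.

## Robot

A 6-joint arm with a two-finger parallel gripper is mounted at the origin on the work surface. World frame = base frame: x ahead of the robot, y to its left, z up, the work surface at z = 0. Lengths are in mm, angles in rad, forces in N, time in s.
With the tool pointing down it reaches from about 275 to 825 mm from the base axis. Payload 4.9 kg.
Tool frame: the origin (TCP) lies at the very end of the fingers, on their centre line; the grasp point (between the pads) lies 19 mm behind it; z points along the fingers, y is the line along which they close (so a half turn about z gives the same grasp; the last joint's range is limited). The gripper opens to 85 mm and grips with 20 to 120 N. Pads are 22 mm wide; open, the fingers measure 114 mm over their backs; the gripper's body (76 mm by 85 mm) begins 54 mm behind the grasp point. The pads swing forward as they close: fully open they stand 13 mm farther back than shut.
Start: joints at [-1.239, 0.326, -0.193, 1.052, 0, 1.437], TCP at [247.04, -491.416, 231.281] pointing down, gripper open.
Joint ranges: [-2.65, 2.65], [-0.97, 1.79], [-1.3, 1.35], [-1.93, 2.1], [-1.47, 1.37], [-3.14, 3.14]. Speed limits (rad/s): [2.57, 2.57, 3.14, 3.14, 3.14, 3.14].

## Interface

Orientations are given as [roll, pitch, yaw] about the fixed x, y, z axes, in that order (R = Rz(yaw) Ry(pitch) Rx(roll)).
In Python, from bench import bot, solve_ik, imaging gives the robot as it stands. Calls block until the motion is done:
- bot.move_ptp(position, orientation): joint-space move of the TCP to a pose.
- bot.movel(position, rot=None, max_speed=150, threshold=None): straight line of the TCP; rot=None keeps the orientation; max_speed is the mean speed in mm/s. With threshold (N) it stops when the force on the tool has changed by that much, and returns True; else False.
- bot.move_j(angles): joint-space move.
- bot.grip(opening, effort=None): opening from 0.0 (shut) to 1.0 (fully open); effort is the grip in N (None keeps the last); returns when the fingers have stopped.
- bot.dwell(seconds).
- solve_ik(position, orientation): joint angles nearest the present ones, or None.
- bot.get_state(): the state.
- imaging.capture(name): name is "scene" or "top"; returns the picture (420x560x3 uint8, blue, green, red); there is no depth.
- imaging.camera_model(name): a dict with "K" (3x3 intrinsics, pixels), "position" and "rotation" of the camera in the world. Camera axes: x right, y up, looking along -z (the intrinsics and any distortion apply to the point x, -y, -z); pixel columns grow to the right and rows downward; lengths in mm; the calibration is good to about 2 mm. A picture is of the moment at which its call begins. camera_model takes no time and is no camera call.
A pose or a line that the arm cannot do raises bot.IKError and nothing moves.
- bot.sign_off(): hands the job in; it is judged then, once.
The state is a dict: "t": time; "qpos": joint angles; "joint_velocities": joint speeds; "effort": joint torques, N m; "tcp_pos": TCP position; "orientation": TCP orientation; "contact_force": force on the tool from outside, world axes, zero at the start; "wrist_torque": the same for the moment, N m; "opening": opening from 0.0 (shut) to 1.0 (fully open); "gripper_force": force on a finger pad.
Only numpy, scipy, OpenCV 4.12 (cv2) and the standard library are available. Lean on these libraries where they do the work, as an engineer would, in place of code of your own. Each camera call takes 0.05 s, during which the arm holds its last target. There are 200 camera calls.

## Working session

There is one attempt and no reset: what is moved stays moved. The work goes in short steps, each a Python script; the robot and the scene stay as the last script left them, time stands still between calls to the robot, and variables do not carry over. Pictures are saved under pics/ and viewed, at most 10 in all, crops included, and the job is handed in when it is done.

```bash
mkdir -p pics; python3 - <<'E'
from bench import bot, imaging
import cv2, numpy as np
for n in("scene","top"):
    im=imaging.capture(n); cv2.imwrite(f"pics/{n}0.png",im)
    m=imaging.camera_model(n); print(n,{k:np.round(v,3).tolist() if not isinstance(v,str) else v for k,v in m.items()})
print(bot.get_state())
E
```

```text
scene {'K': [[461.521, 0.0, 277.764], [0.0, 461.521, 209.483], [0.0, 0.0, 1.0]], 'position': [1198.591, -315.574, 1020.009], 'rotation': [0.646, -0.011, 1.15]}
top {'K': [[518.611, 0.0, 278.527], [0.0, 518.611, 212.903], [0.0, 0.0, 1.0]], 'position': [321.476, -0.515, 1468.395], 'rotation': [0.158, -0.004, -1.582]}
{'t': 0.1, 'qpos': array([-1.23918836e+00,  3.26867541e-01, -1.93514256e-01,  1.05203018e+00,
        1.40224735e-05,  1.43657971e+00]), 'joint_velocities': array([-1.85721383e-05,  7.41319897e-04,  1.10281330e-03, -4.33429584e-04,
       -6.10593056e-04,  1.21650269e-03]), 'effort': array([ 2.01653529e-03, -4.44238150e+01,  2.63038659e+01,  7.83403142e-03,
       -3.59948615e-05,  6.45758561e-06]), 'tcp_pos': array([ 246.86318611, -490.87101866,  230.56984227]), 'orientation': array([-3.13999341e+00, -2.30092631e-04,  4.65824382e-01]), 'contact_force': array([ 0.19356096,  0.97274954, -0.46901725]), 'wrist_torque': array([-0.0025983 ,  0.01865921, -0.0094124 ]), 'gripper_force': 0.0, 'opening': 1.0000334028295208}
```

View pics/top0.png

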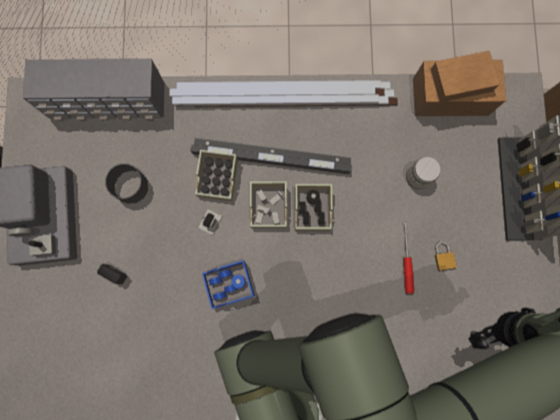

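View pics/scene0.png

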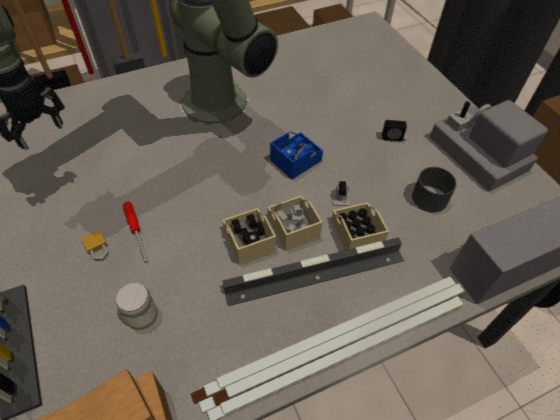

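The top view shows the rail running from (193,147) to (351,168), with plates at (219,150), (271,157) and (321,163). The caps bin is in place at (216,175), brackets bin at (268,205), wheels bin at (314,207), castor at (210,221), and the blue look-alike at (230,283). Next I'll mask the colours.

```bash
cat > h.py <<'E'
import cv2, numpy as np
from scipy.spatial.transform import Rotation as R
from bench import bot, imaging, solve_ik
def ray(n,px,z):
    m=imaging.camera_model(n); K=np.array(m["K"]); 
    M=np.array(m["rotation"]); M=R.from_euler("xyz",M).as_matrix() if M.shape==(3,) else M
    px=np.atleast_2d(px).astype(float)
    p=cv2.undistortPoints(px[:,None],K,np.array(m.get("distortion",np.zeros(5)),float))[:,0]
    d=np.c_[p[:,0],-p[:,1],-np.ones(len(p))]@M.T; C=np.array(m["position"])
    return (C+d*((z-C[2])/d[:,2])[:,None])[:,:2]
def blobs(mask,lo,hi):
    cs,_=cv2.findContours(mask,cv2.RETR_EXTERNAL,cv2.CHAIN_APPROX_NONE)
    return [c for c in cs if lo<cv2.contourArea(c)<hi]
E
python3 - <<'E'
from h import *
im=cv2.imread("pics/top0.png"); x0,y0,x1,y1=180,130,360,240
c=im[y0:y1,x0:x1]; cv2.imwrite("pics/crop0.png",cv2.resize(c,None,fx=4.4,fy=4.4,interpolation=cv2.INTER_CUBIC))
hsv=cv2.cvtColor(c,cv2.COLOR_BGR2HSV)
pl=cv2.inRange(hsv,(0,0,190),(180,50,255)); cr=cv2.inRange(hsv,(15,45,90),(40,255,255))
for b in blobs(pl,30,400):
    r=cv2.minAreaRect(b); ctr=np.array(r[0])+(x0,y0); print("plate",ctr.round(1),np.round(r[1],1),r[2],ray("top",ctr,43).round(1))
for b in blobs(cr,200,3000):
    r=cv2.minAreaRect(b); print("bin",np.round(np.array(r[0])+(x0,y0),1),np.round(r[1],1),r[2],(cv2.boxPoints(r)+(x0,y0)).round(1).tolist())
cv2.imwrite("pics/mask0.png",cv2.resize(np.maximum(cr,pl//2),None,fx=4.4,fy=4.4,interpolation=0))
E
```

```text
(no output)
```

View pics/crop0.png

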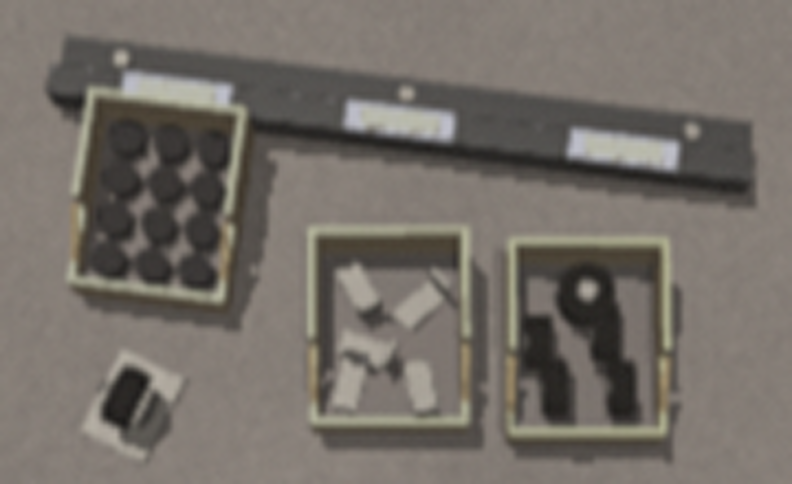

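View pics/mask0.png

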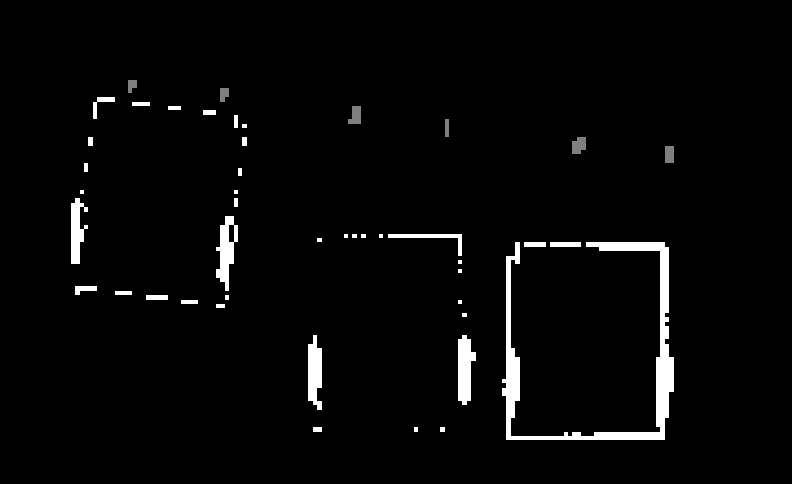

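The crop shows clear rims. The bracket bin's corners in the crop are about (308,228), (470,228), (468,425), (312,428). The wheel bin's are about (510,240), (668,238), (668,437), (508,437). The colour mask was too tight, so I'll threshold on brightness.

```bash
cat >> h.py <<'E'
def measure(im, verbose=True):
    x0,y0,x1,y1=180,130,360,240
    c=cv2.resize(im[y0:y1,x0:x1],None,fx=4,fy=4,interpolation=cv2.INTER_CUBIC)
    hsv=cv2.cvtColor(c,cv2.COLOR_BGR2HSV)
    m=cv2.inRange(c.max(2),145,255); out=[]
    f=lambda p:(np.asarray(p,float)+.5)/4-.5+(x0,y0)
    for b in blobs(m,250,60000):
        r=cv2.minAreaRect(b); s=sorted(r[1])
        if s[1]<130: 
            if s[1]>70 and s[0]<50: print("plate",ray("top",f(r[0]),43).round(1),np.round(s,0),round(r[2],1))
            continue
        h=cv2.convexHull(b)[:,0].astype(float)
        k=lambda u,v:h[np.argmax(h@np.array([u,v]))]
        P=[k(-1,-1),k(1,-1),k(1,1),k(-1,1)]   # back-left, back-right, front-right, front-left
        B=ray("top",f(P[:2]),75); F=ray("top",f(P[2:]),45)
        yb=B[0]-B[1]; yf=F[1]-F[0]; ctr=(B.sum(0)+F.sum(0))/4; ax=B.mean(0)-F.mean(0)
        print("bin ctr",ctr.round(1),"widths",np.linalg.norm(yb).round(1),np.linalg.norm(yf).round(1),"depth",np.linalg.norm(ax).round(1),"yaw ax/b/f",np.round([np.arctan2(ax[1],ax[0]),np.arctan2(-yb[0],yb[1]),np.arctan2(-yf[0],yf[1])],3),"F",F.round(1).tolist(),"B",B.round(1).tolist())
    # rail front top edge comes from plates' line
E
python3 - <<'E'
from h import *
im=cv2.imread("pics/top0.png"); measure(im)
print("rail front-top edge pts", ray("top",[[237.5,157.5],[349,172.5]],40).round(1))
print("scene plates",ray("scene",[[257,274],[314,262],[371,250]],43).round(1))
E
```

```text
bin ctr [ 508.1 -102.8] widths 94.8 96.2 depth 5.7 yaw ax/b/f [ 0.486  0.083 -0.003] F [[505.5, -152.2], [505.8, -56.0]] B [[506.7, -54.2], [514.6, -148.7]]
bin ctr [518.3  21.5] widths 95.0 98.3 depth 8.6 yaw ax/b/f [ 0.013  0.018 -0.004] F [[513.8, -27.7], [514.1, 70.6]] B [[521.7, 69.0], [523.4, -26.0]]
plate [[507.3 198.2]] [36. 70.] 55.4
plate [[600.8 167.4]] [ 9. 87.] 7.5
bin ctr [ 592.6 -105.8] widths 99.6 100.3 depth 63.2 yaw ax/b/f [ 0.039 -0.003 -0.004] F [[560.9, -157.2], [561.2, -56.9]] B [[624.4, -54.8], [624.1, -154.4]]
bin ctr [601.  21.] widths 99.6 100.3 depth 63.8 yaw ax/b/f [0.    0.004 0.004] F [[569.3, -29.2], [568.9, 71.1]] B [[632.7, 70.8], [633.1, -28.8]]
plate [[ 689.  -130.7]] [ 26. 100.] 7.4
plate [[709.2  12.7]] [26. 99.] 7.4
bin ctr [690.2 167.8] widths 88.7 101.8 depth 67.0 yaw ax/b/f [-0.129  0.014 -0.109] F [[651.4, 121.5], [662.5, 222.7]] B [[722.7, 207.8], [724.0, 119.1]]
rail front-top edge pts [[ 709.4  106.1]
 [ 662.5 -208.9]]
scene plates [[ 687.9 -129.6]
 [ 713.3   10.6]
 [ 739.8  156.4]]
```

All sizes check out: bin widths are about 100, depths about 119, and the plates are 144.8 apart.

| Item | Measured value |
|---|---|
| Rail yaw | -0.140 |
| Plate for wheels | (689, -131) |
| Plate for brackets | (709, 13) |
| Wheels bin | (565, -104), yaw about 0 |
| Brackets bin | (573.5, 21), yaw about 0 |

I'll push the wheels bin first. I'll use two spread fingers on its front wall, turning it to the rail yaw during the push.

```bash
cat >> h.py <<'E'
YAW=-0.140; X=np.array([np.cos(YAW),np.sin(YAW)])
def push(front, final, yaw0):
    front=np.array(front);final=np.array(final); x0=np.array([np.cos(yaw0),np.sin(yaw0)]); z=14
    o=lambda y:[np.pi,0,y]; P=lambda p,h:[*p,h]
    a=front-40*x0
    bot.move_ptp(P(a,180),o(yaw0)); bot.grip(0.55)
    bot.movel(P(a,z),max_speed=120)
    print("down",bot.get_state()["tcp_pos"].round(1),bot.get_state()["contact_force"].round(1))
    hit=bot.movel(P(front-14*x0,z),max_speed=60); 
    bot.movel(P(final-21*X,z),rot=o(YAW),max_speed=45)
    s=bot.get_state(); print("pushed",s["tcp_pos"].round(1),s["contact_force"].round(1))
    hit=bot.movel(P(final+5*X,z),max_speed=20,threshold=22)
    s=bot.get_state(); print("seat",hit,s["tcp_pos"].round(1),s["contact_force"].round(1),"behind face",((final-s["tcp_pos"][:2])@X).round(1))
    q=s["tcp_pos"][:2]-45*X
    bot.movel(P(q,z),max_speed=80); bot.movel(P(q,180),max_speed=150)
    print("t",bot.get_state()["t"])
E
python3 - <<'E'
from h import *
push((505.7,-104.1),(560.3,-112.5),0.0)
im=imaging.capture("scene"); cv2.imwrite("pics/scene1.png",im[150:330,180:440].repeat(3,0).repeat(3,1))
E
```

```text
down [ 466.2 -104.3   14.6] [ 0.9 -0.2 -0.1]
pushed [ 539.7 -109.8   14.1] [-1.5  0.8 -2.2]
seat True [ 547.8 -110.5   13.3] [-0.3  1.  -0.8] behind face 12.6
t 8.2667
```

View pics/scene1.png

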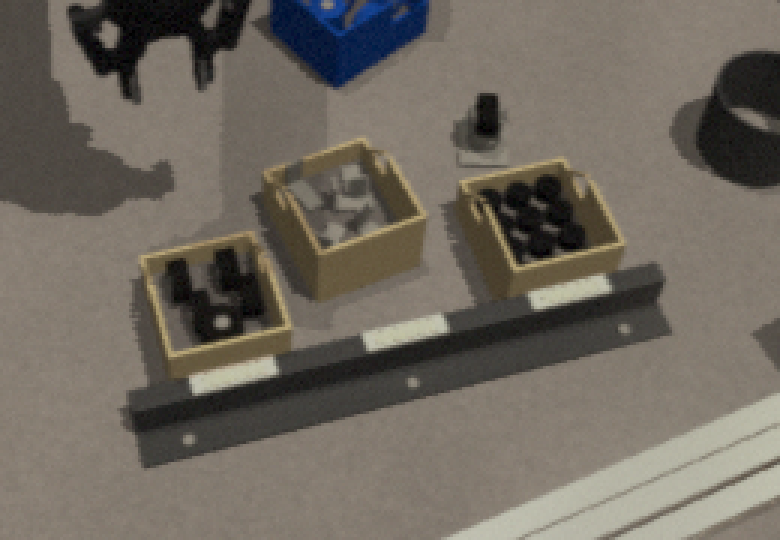

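The wheels bin now looks flush behind its plate: bin back at about (230,360) in the crop, plate at about (233,374). Brackets bin next.

```bash
python3 - <<'E'
from h import *
push((514,21.4),(580.5,30.9),0.0)
q=bot.get_state()["tcp_pos"]; bot.move_ptp([350,-330,260],[np.pi,0,0])
im=imaging.capture("top"); cv2.imwrite("pics/top2.png",im); cv2.imwrite("pics/crop2.png",cv2.resize(im[130:240,180:360],None,fx=4.4,fy=4.4,interpolation=cv2.INTER_CUBIC))
s=imaging.capture("scene"); cv2.imwrite("pics/scene2.png",cv2.resize(s[190:310,210:410],None,fx=4,fy=4,interpolation=cv2.INTER_CUBIC))
measure(im)
E
```

```text
down [474.6  21.3  14.5] [ 0.8 -0.  -0.2]Traceback (most recent call last):
  File "<stdin>", line 2, in <module>
  File "h.py", line 41, in push
    bot.movel(P(final-21*X,z),rot=o(YAW),max_speed=45)
    ~~~~~~~~~^^^^^^^^^^^^^^^^^^^^^^^^^^^^^^^^^^^^^^^^^
bench.IKError: the arm cannot follow that straight line within its joint ranges
```

```bash
python3 - <<'E'
from h import *
s=bot.get_state(); print(s["tcp_pos"].round(1),s["orientation"].round(3),s["qpos"].round(2),s["t"])
f=np.array([580.5,30.9])-21*X
for d in (0,-40):
  for y in(0,YAW,np.pi+YAW,np.pi,YAW-np.pi):
    for P in (f+d*X,):
        for z in(14,100):
            q=solve_ik([*P,z],[np.pi,0,y]); print(d,round(y,2),z,None if q is None else np.round(q,2))
E
```

```text
[500.3  21.4  13.9] [-3.141 -0.     0.   ] [-0.1   0.5  -0.58  0.49  0.    3.04] 11.2333
0 0 14 [-0.07  0.58 -0.42  0.57  0.    3.07]
0 0 100 [-0.07  0.47 -0.34  0.76  0.    3.07]
0 -0.14 14 [-0.07  0.58 -0.42  0.57  0.   -3.07]
0 -0.14 100 [-0.07  0.47 -0.34  0.76  0.   -3.07]
0 3.0 14 [-0.07  0.58 -0.42  0.57  0.    0.07]
0 3.0 100 [-0.07  0.47 -0.34  0.76  0.    0.07]
0 3.14 14 [-0.07  0.58 -0.42  0.57  0.   -0.07]
0 3.14 100 [-0.07  0.47 -0.34  0.76  0.   -0.07]
0 -3.28 14 [-0.07  0.58 -0.42  0.57  0.    0.07]
0 -3.28 100 [-0.07  0.47 -0.34  0.76  0.    0.07]
-40 0 14 [-0.07  0.53 -0.53  0.52  0.    3.08]
-40 0 100 [-0.07  0.4  -0.45  0.72  0.    3.08]
-40 -0.14 14 [-0.07  0.53 -0.53  0.52  0.   -3.07]
-40 -0.14 100 [-0.07  0.4  -0.45  0.72  0.   -3.07]
-40 3.0 14 [-0.07  0.53 -0.53  0.52  0.    0.07]
-40 3.0 100 [-0.07  0.4  -0.45  0.72  0.    0.07]
-40 3.14 14 [-0.07  0.53 -0.53  0.52  0.   -0.07]
-40 3.14 100 [-0.07  0.4  -0.45  0.72  0.   -0.07]
-40 -3.28 14 [-0.07  0.53 -0.53  0.52  0.    0.07]
-40 -3.28 100 [-0.07  0.4  -0.45  0.72  0.    0.07]
```

Joint 6 hits its range limit here, so I'll back off, rise, and repeat the push with the equivalent half-turned tool. The bin has hardly been touched.

```bash
sed -i 's/o=lambda y:\[np.pi,0,y\]/o=lambda y:[np.pi,0,y+np.pi]/' h.py; python3 - <<'E'
from h import *
bot.movel([474,21.4,14],max_speed=80); bot.movel([474,21.4,180])
push((514,21.4),(580.5,30.9),0.0)
bot.move_ptp([350,-330,260],[np.pi,0,np.pi])
im=imaging.capture("top"); cv2.imwrite("pics/top2.png",im); cv2.imwrite("pics/crop2.png",cv2.resize(im[130:240,180:360],None,fx=4.4,fy=4.4,interpolation=cv2.INTER_CUBIC))
s=imaging.capture("scene"); cv2.imwrite("pics/scene2.png",cv2.resize(s[190:310,210:410],None,fx=4,fy=4,interpolation=cv2.INTER_CUBIC))
measure(im)
E
```

```text
down [474.5  21.3  14.5] [ 0.4  0.3 -0.6]
pushed [559.7  33.9  14.1] [-1.3  0.5 -0.7]
seat True [568.1  32.6  13.3] [-0.1 -0.   0. ] behind face 12.5
t 22.1833
plate [[507.2 198.1]] [36. 70.] 55.4
bin ctr [ 569.7 -111.8] widths 96.3 97.9 depth 16.0 yaw ax/b/f [ 0.009 -0.01  -0.119] F [[555.9, -160.5], [567.5, -63.3]] B [[578.2, -63.6], [577.2, -159.9]]
bin ctr [586.1  29.1] widths 96.2 98.6 depth 9.3 yaw ax/b/f [-0.192 -0.163 -0.147] F [[574.3, -18.8], [588.8, 78.7]] B [[598.5, 75.7], [582.9, -19.2]]
plate [[599.  161.4]] [ 22. 103.] 87.2
plate [[629.  212.3]] [37. 70.] 4.9
bin ctr [ 647.9 -124.5] widths 97.2 100.1 depth 60.6 yaw ax/b/f [-0.098 -0.127 -0.132] F [[611.1, -171.1], [624.3, -72.0]] B [[684.2, -79.2], [671.8, -175.7]]
bin ctr [668.6  19. ] widths 96.3 101.9 depth 60.2 yaw ax/b/f [-0.167 -0.136 -0.137] F [[631.9, -26.5], [645.9, 74.4]] B [[704.8, 61.6], [691.7, -33.7]]
bin ctr [690.2 167.9] widths 88.7 102.5 depth 67.0 yaw ax/b/f [-0.134  0.014 -0.109] F [[651.4, 121.5], [662.5, 223.4]] B [[722.7, 207.8], [724.0, 119.1]]
```

View pics/crop2.png

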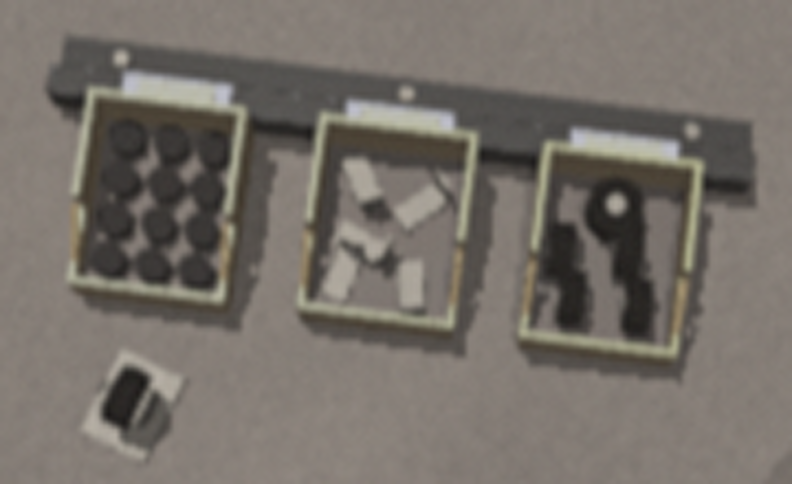

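View pics/scene2.png

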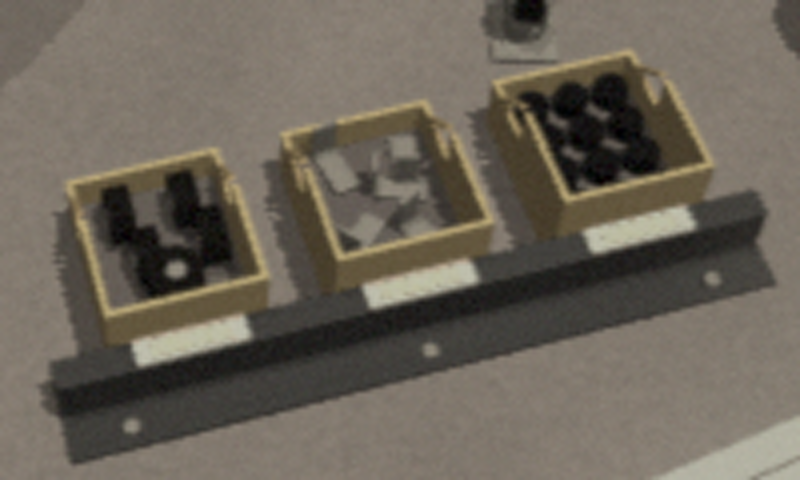

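Both bins read as flush. Their back edges lie within about 1.3 mm of the rail face and line up with each other. Yaw is about -0.13 against the rail's -0.14, and both are centred within 2 mm of their plates. In the scene crop, the back-edge-to-plate gaps are 40, 37 and 39 px for wheels, brackets and the untouched caps bin, so they match. The castor and caps bin are unchanged.

```bash
python3 -c "
from bench import bot
print(bot.get_state()['t']); print(bot.sign_off())"
```

```text
23.8167
the job is handed in; nothing more can be done
None
```

I pushed the wheels and brackets bins back against the rail and handed the job in at 23.8 s; by the last pictures both are flush within about 1.3 mm, square and centred on their plates, and the caps bin and castor read unmoved (the other items I didn't re-measure).

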